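# Stand the toppled trackside towers up again

### The job

The floodlight tower and the signal have been knocked over and lie across the railway track. Push each of them back up, gently, with the fingers so that it stands upright on its base beside the track, about where its base is now, and the line is clear. Do not lift or carry them or squeeze them hard, and leave everything else on the layout as it is.

Things in the scene. Friction and masses are not known exactly. Their poses are not given: they have to be found in the camera images.
- floodlight: toppled yard floodlight tower, one rigid piece 165 mm tall: grey die-cast base 110 x 110 x 14 mm, dark lattice mast (32 mm square at foot, 28 at top) on the base's centre, at the top a lamp bank 48 x 82 mm, its long side along y. About 0.40 kg, centre of mass about 21 mm up. Origin: centre of the base's underside; z runs up the mast
- floodlight_heel (a point): middle of the -x edge of the floodlight base's underside, 55 mm from the origin. Uppermost, about 110 mm high, while it lies: a push of 1 to 2 N on the mast side of the base just under this rim, away from the mast, tips it about its toe; past some 30 degrees it rights itself, its mast following the finger. The free strip of base above the mast's footing is about 35 mm high
- floodlight_toe (a point): middle of the +x edge of the floodlight base's underside, 55 mm from the origin. On the layout while it lies and when it stands. It lies with the mast nearly level (head a little lower), across the rails, pointing away from the robot within about 30 degrees; standing, its base is on the robot's side of the toe
- signal: toppled block signal, one rigid piece 177 mm tall: grey die-cast base 90 x 90 x 14 mm, round 10 mm pole with ladder on the base's centre, black 52 mm disc target 140 mm up, relay case (20 x 24 x 28 mm) on the base's +x, +y quarter. About 0.30 kg, centre of mass about 21 mm up. Origin: centre of the base's underside; z runs up the pole
- signal_heel (a point): middle of the -x edge of the signal base's underside, 45 mm from the origin. Uppermost, about 90 mm high, while it lies; the signal tips up like the floodlight tower. The free strip of base above the pole's footing is about 30 mm high
- signal_toe (a point): middle of the +x edge of the signal base's underside, 45 mm from the origin. On the layout while it lies and when it stands; it lies like the floodlight tower, pole away from the robot
- track: straight model railway track, fixed to the layout: roadbed 70 mm wide and 6 mm high, rail tops 15 mm above the layout, 1.10 m long, with a grey gondola car fixed near its -y end. Origin: centre, at layout height; y along the track, x across it, away from the robot. The towers belong on its -x side, bases flat on the layout (z = 0)
- caboose: brick-red caboose standing on the rails near the middle of the track, 150 mm long, 66 wide, 92 high; origin at wheel bottom centre, y along its length; bystander
- tree: small model tree on a 40 mm disc, about 100 mm high, standing nearer the robot than the towers; origin under its disc; bystander
- shanty: cream crossing shanty with grey roof, 70 x 62 mm over the eaves, 76 high, between the two towers; origin under its centre; bystander
- lamppost: slim street lamp, standing on a 32 mm disc, 109 mm high, between the two towers; origin under its disc; bystander
- pickup: blue die-cast pickup truck, 102 x 43 mm, 42 high; origin under its centre; bystander, between the towers and a little nearer the robot
- glue: white glue bottle with orange cap, 34 mm diameter, 105 high, standing; origin under its centre; bystander
- screwdriver: screwdriver lying on the layout, 170 mm long; bystander
There are look-alikes about, which are no part of the job. What is shaped like the floodlight but green is not meant. Leave any yellow look-alike of the signal alone.

How it is judged:
By the outcome, as a careful person would: the job done as asked, in the order asked, and still so for the second after the job is handed in, with the robot touching nothing.
It also fails if it takes over 54 s, if anything falls off the work surface, if the arm or the gripper's body presses on something with over 40 N, if the wrist force passes 120 N, or if a joint passes its speed limit or range.

### The arm

A 7-joint arm with a two-finger parallel gripper is mounted at the origin on the work surface. World frame = base frame: x ahead of the robot, y to its left, z up, the work surface at z = 0. Lengths are in mm, angles in rad, forces in N, time in s.
With the tool pointing down it reaches from about 350 to 900 mm from the base axis. Payload 8.1 kg.
Tool frame: the origin (TCP) lies midway between the tips of the shut fingers; the grasp point (between the pads) lies 19 mm behind it; z points along the fingers, y is the line along which they close (so a half turn about z gives the same grasp; the last joint's range is limited). The gripper opens to 92 mm and grips with 3 to 60 N. Pads are 19 mm wide; open, the fingers measure 130 mm over their backs; the gripper's body (75 mm by 190 mm) begins 47 mm behind the grasp point.
Start: joints at [-1.301, 0.434, 0.025, 1.573, -0.012, 1.134, -0.075], TCP at [227.668, 582.073, 226.742] pointing down, gripper open.
Joint ranges: [-2.62, 2.62], [-0.44, 2.09], [-1.27, 1.32], [0.08, 2.57], [-1.32, 4.46], [0.12, 2], [-2.74, 2.74]. Speed limits (rad/s): [2.22, 2.22, 3.01, 3.01, 3.14, 3.14, 3.14].

### API

Orientations are given as [roll, pitch, yaw] about the fixed x, y, z axes, in that order (R = Rz(yaw) Ry(pitch) Rx(roll)).
In Python, from cell import ctrl, capture, get_calibration gives the robot as it stands.
- The arm moves only by the tool arm_command, never from a script. Its argument "commands" is one flat list of numbers, 6 for each row, row after row: the shift along the tool's x, y, z in cm, then the turn, a rotation vector about the tool's x, y, z in rad. In form: [dx, dy, dz, wx, wy, wz, dx, dy, dz, wx, wy, wz, ...]. A call has 1 to 5 rows; each row is the pose to reach, as a shift and turn from the pose commanded when the call began, along the tool's axes at that moment; what a row does not reach only later rows make up. A row lasts 1/12 s, in which the tool goes at most 41.7 mm and 7.16 degrees, less where a joint would pass 70% of its speed; a pose out of reach is approached as far as the arm can. A call with a gripper value outside its range is refused whole. "claw" is the closure in counts, from 0 (fully open) to 255 (shut), set as the call begins (left out, the last holds). The fingers move at their own pace and stop on an object; "newtons" is the grip in N (left out, the last holds). Time passes only in rows, so rows that repeat a pose let the fingers close. It gives the time, the measured TCP pose, the force, the opening and the grip force at its end, in the units of the state.
- ctrl.sense(): the state, without advancing time (a new reading comes with each control period).
- capture(name): name is "side" or "top" or "wrist"; returns (picture, depth): 400x640x3 uint8, red, green, blue; 400x640 float32, mm along the optical axis (not along the pixel's ray), 0 where there is no reading.
- get_calibration(name): a dict with "fov_y" (degrees; the focal length in pixels is half the picture's height over the tangent of half this angle, whatever the lens; pixels are square), "cx", "cy" (the principal point, pixels), "extrinsics" (4x4, takes a point from camera to world coordinates); the wrist camera has in their place "T_tool_cam" (4x4, takes a point from camera to tool coordinates, whose origin is the TCP and whose axes are the flange's). Camera axes: x right, y up, looking along -z (the intrinsics and any distortion apply to the point x, -y, -z); pixel columns grow to the right and rows downward; lengths in mm; the calibration is good to about 2 mm. A picture is of the moment at which its call begins: read the wrist's pose just before it. get_calibration takes no time and is no camera call.
- ctrl.close_job(): hands the job in; it is judged then, once.
The state is a dict: "time_s": time; "q": joint angles; "qvel": joint speeds; "effort": joint torques, N m; "tool_pos": TCP position; "eef_rot": TCP orientation; "force": force on the tool from outside, world axes, zero at the start; "ft_torque": the same for the moment, N m; "gripper_width": finger opening in mm; "grasp_force": force on a finger pad.
Only numpy, scipy, OpenCV 4.12 (cv2) and the standard library are available. Lean on these libraries where they do the work, as an engineer would, in place of code of your own. Each camera call takes 0.05 s, during which the arm holds its last target. There are 200 camera calls.

## Working session

There is one attempt and no reset: what is moved stays moved. The work goes in short steps, Python scripts to look and compute and a tool call to move; the robot and the scene stay as the last step left them, time stands still between calls to the robot, and variables do not carry over. Pictures are saved under pics/ and viewed, at most 10 in all, crops included, and the job is handed in when it is done.

Besides the shell and the picture viewer there is one more tool, called after "Emit:" by a JSON object that holds its "fn" and its "kwargs". arm_command: Moves the arm, as the interface text tells. Its arguments: {"type":"object","properties":{"commands":{"type":"array"},"claw":{"type":"number"},"newtons":{"type":"number"}},"required":["commands"]}

```bash
ls; mkdir -p pics; python3 - <<'E'
from cell import ctrl,capture,get_calibration
import cv2,numpy as np
for n in("top","side"):
    p,d=capture(n); np.savez(f"pics/{n}.npz",p=p,d=d)
    cv2.imwrite(f"pics/{n}1.png",p[:,:,::-1])
    print(n,get_calibration(n))
print(get_calibration("wrist"));print(ctrl.sense())
E
```

```text
pics
top {'fov_y': 49.40526285230478, 'cx': 319.5123547458557, 'cy': 196.8722311750146, 'extrinsics': array([[-1.68139355e-02,  9.86411729e-01, -1.63429472e-01,
         2.45928083e+02],
       [-9.99799657e-01, -1.83621558e-02, -7.96722202e-03,
        -1.63764214e+01],
       [-1.08598787e-02,  1.63262770e-01,  9.86522849e-01,
         1.30477775e+03],
       [ 0.00000000e+00,  0.00000000e+00,  0.00000000e+00,
         1.00000000e+00]])}
side {'fov_y': 56.01852071994403, 'cx': 321.2816371734329, 'cy': 196.28504258239738, 'extrinsics': array([[ 9.96147671e-01,  4.98131745e-02, -7.21696996e-02,
         3.89671943e+02],
       [-8.58162449e-02,  7.23053521e-01, -6.85440863e-01,
        -6.60171925e+02],
       [ 1.80385701e-02,  6.88993652e-01,  7.24542861e-01,
         7.86094872e+02],
       [ 0.00000000e+00,  0.00000000e+00,  0.00000000e+00,
         1.00000000e+00]])}
{'fov_y': 70.09357185638729, 'cx': 321.90757624243315, 'cy': 196.61709137729906, 'T_tool_cam': array([[ 9.60500744e-06,  9.65346777e-01,  2.60970498e-01,
         7.08382857e+01],
       [ 9.99998111e-01,  4.9803325
[... 245 characters left out ...]
ray([-1.3005949 ,  0.43514722,  0.02498533,  1.57398717, -0.01160374,
        1.13396635, -0.07508371]), 'qvel': array([ 5.14449615e-04, -3.22688326e-03,  4.82110829e-04, -3.49915092e-03,
        2.99978688e-05,  3.56743305e-04,  4.98168758e-04]), 'effort': array([ 3.95325740e-03, -6.69127750e+01,  9.88452137e-01, -3.15143466e+01,
       -6.04677550e-02,  3.74454609e-02,  5.70103487e-05]), 'tool_pos': array([227.53504018, 581.64151451, 226.03467183]), 'eef_rot': array([-3.14023551e+00,  1.26294835e-04,  2.76872616e+00]), 'force': array([ 0.18293916, -0.61306817,  1.26673682]), 'ft_torque': array([ 0.02970299,  0.04637793, -0.00972787]), 'grasp_force': 0.0, 'gripper_width': 92.40560050078318}
```

View pics/top1.png

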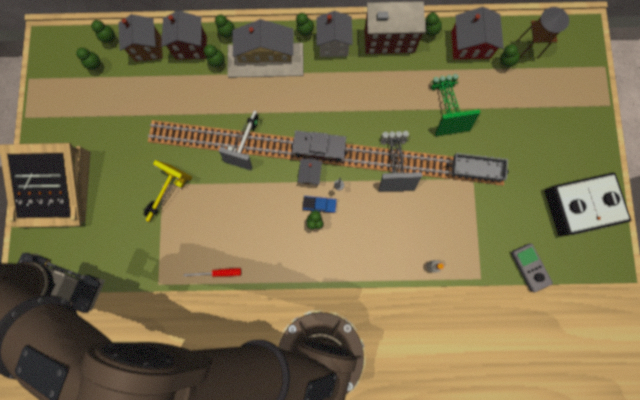

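View pics/side1.png

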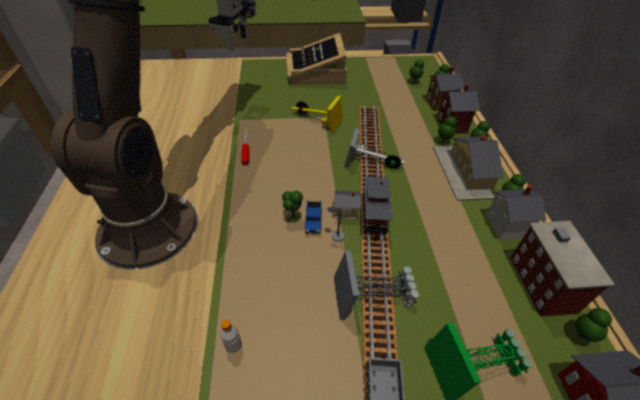

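Top view: floodlight has its base at (400,183) and lamp bank at (395,135). The signal's base is at (237,158), with the disc at (254,118). Candidates: 
- Floodlight: grey (400,183), or green look-alike (455,120), which is rejected by colour.
- Signal: grey/white (240,145), or yellow look-alike (165,190), which is rejected by colour.

Next I measure the two grey ones and check them in one close crop.

```bash
cat > h.py <<'E'
import numpy as np,cv2
from cell import ctrl,capture,get_calibration
def cloud(name,d,T=None):
    c=get_calibration(name); f=200/np.tan(np.radians(c["fov_y"]/2))
    v,u=np.mgrid[0:400,0:640]
    P=np.stack([(u-c["cx"])*d/f,-(v-c["cy"])*d/f,-d,np.ones_like(d)],-1)
    return (P@(c["extrinsics"] if T is None else T).T)[...,:3]
E
python3 - <<'E'
from h import *
ims=[]
for n,boxes in(("top",{"fl":(370,425,170,195),"sig":(215,258,145,172),"flhead":(378,412,128,142),"sighead":(245,262,108,125)}),("side",{"fl":(330,360,248,320),"sig":(343,362,128,170),"flhead":(398,420,265,308),"sighead":(384,404,153,170)})):
    z=np.load(f"pics/{n}.npz");p,d=z["p"],z["d"];C=cloud(n,d)
    print(n,"ground",C[235,350] if n=="top" else C[260,260])
    for k,(a,b,c,e) in boxes.items():
        q=C[c:e,a:b].reshape(-1,3); h=q[q[:,2]>(25 if 'head' in k else 45)]
        print(k,len(h),"max z",np.percentile(h[:,2],[50,95,99]).round())
        if 'head' in k: print(' mean',h.mean(0).round());continue
        t=h[h[:,2]>np.percentile(h[:,2],98)-12]
        m=t.mean(0);i=np.argsort(t[:,1]); print(' top rim mean',m.round(),'ends',t[i[:3]].mean(0).round(),t[i[-3:]].mean(0).round(), 'slope dx/dy',np.polyfit(t[:,1],t[:,0],1)[0].round(3))
    for k in("fl","sig"):
        a,b,c,e=boxes[k]; cc=p[max(0,c-60):e+15,a-20:b+70]; ims.append(cv2.resize(cc,(390,290),interpolation=cv2.INTER_CUBIC))
cv2.imwrite("pics/crop.png",np.vstack([np.hstack(ims[:2]),np.hstack(ims[2:])])[:,:,::-1])
# bystanders from top
z=np.load("pics/top.npz");C=cloud("top",z["d"])
for k,(u,v) in dict(tree=(315,220),shanty=(309,172),lamp=(339,184),truck=(320,205),glue=(437,266),cab=(318,147),gond=(480,167),yel=(175,172)).items(): print(k,C[v,u].round())
E
```

```text
top ground [344.83467074 -95.41393803  -3.05625806]
fl 555 max z [  93.  113. 1305.]
 top rim mean [ 493. -229.  153.] ends [ 507. -293.  109.] [ 246.  -16. 1305.] slope dx/dy -0.745
sig 325 max z [  85.   94. 1015.]
 top rim mean [572. 233. 118.] ends [ 246.  -16. 1305.] [590. 282.  89.] slope dx/dy 1.018
flhead 222 max z [46. 52. 55.]
 mean [ 636. -235.   43.]
sighead 107 max z [34. 53. 57.]
 mean [701. 194.  37.]
side ground [ 2.97839320e+02 -1.23013263e+02  1.90605256e-02]
fl 865 max z [ 94. 110. 112.]
 top rim mean [ 498. -254.  122.] ends [ 390. -660.  786.] [ 501. -187.  109.] slope dx/dy 0.203
sig 178 max z [ 87.  92. 786.]
 top rim mean [574. 206. 110.] ends [ 390. -660.  786.] [594. 278.  90.] slope dx/dy 0.216
flhead 418 max z [44. 50. 51.]
 mean [ 634. -242.   43.]
sighead 136 max z [36. 51. 54.]
 mean [693. 183.  42.]
tree [381.   7.  98.]
shanty [525.  23.  66.]
lamp [481. -62. 104.]
truck [431.  -7.  41.]
glue [ 248. -324.   99.]
cab [588.  -5. 110.]
gond [ 538. -486.   35.]
yel [526. 405.  95.]
```

View pics/crop.png

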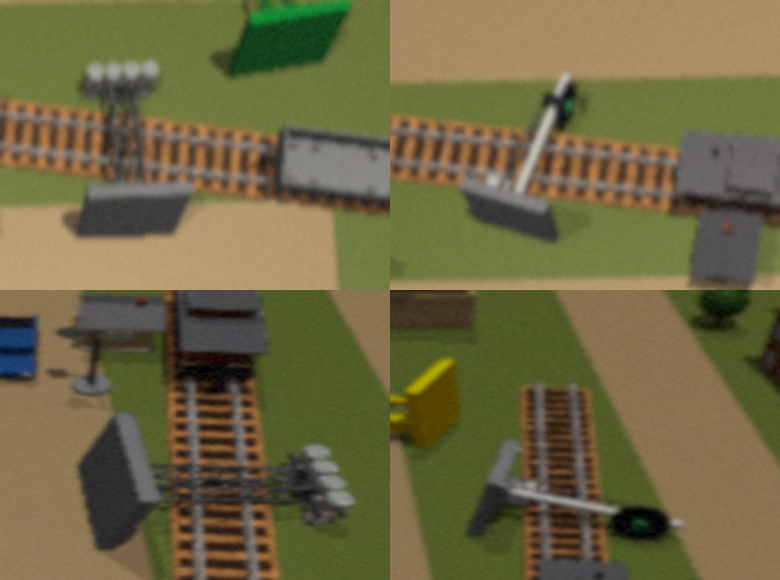

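The crop confirms it: grey floodlight with a four-lamp head, and a white-pole signal with a black disc. Both are grey-based, neither green nor yellow. Next, clean fits of the base planes and rims.

```bash
python3 - <<'E'
from h import *
for n,boxes in(("top",{"fl":(370,425,170,195),"sig":(215,258,145,172)}),("side",{"fl":(330,362,248,322),"sig":(343,364,128,172)})):
    z=np.load(f"pics/{n}.npz");p,d=z["p"],z["d"];C=cloud(n,d)
    for k,(a,b,c,e) in boxes.items():
        q=C[c:e,a:b].reshape(-1,3); q=q[(d[c:e,a:b].ravel()>0)&(q[:,2]<125)]
        H={"fl":110,"sig":90}[k]
        t=q[q[:,2]>H-6]; y=t[:,1]; pf=np.polyfit(y,t[:,0],1); th=np.degrees(np.arctan(pf[0]))
        w=np.array([pf[0],1])/np.hypot(pf[0],1); s=t[:,:2]@w; v=t[:,:2]@np.array([w[1],-w[0]])
        print(n,k,len(t),"rim centre",((s.min()+s.max())/2*w+np.median(v)*np.array([w[1],-w[0]])).round(1),"len",np.ptp(s).round(),"perp spread",np.percentile(v-np.median(v),[3,97]).round(1),"ang",th.round(1),"zmax",t[:,2].max().round())
        f=q[(q[:,2]>12)&(q[:,2]<H-12)]
        # underside plane x=a+by+cz, robust: nearest to robot
        for _ in range(8):
            A=np.c_[np.ones(len(f)),f[:,1:]];co=np.linalg.lstsq(A,f[:,0],rcond=None)[0];r=f[:,0]-A@co;f=f[abs(r)<max(2.5,1.5*r.std())]
        print("   plane",co.round(3),len(f),r.std().round(1))
E
```

```text
top fl 208 rim centre [ 502.3 -238.2] len 110.0 perp spread [-6.8  7.1] ang -1.9 zmax 116.0
   plane [ 4.69772e+02 -1.80000e-02  2.07000e-01] 419 0.9
top sig 166 rim centre [579.4 239. ] len 89.0 perp spread [-6.6  7.7] ang 17.8 zmax 96.0
   plane [ 6.03273e+02  1.39000e-01 -9.65000e-01] 118 4.3
side fl 319 rim centre [ 500.9 -240.9] len 109.0 perp spread [-6.2  7.5] ang -1.2 zmax 112.0
   plane [ 4.68326e+02 -2.10000e-02  2.05000e-01] 617 0.5
side sig 94 rim centre [580.7 236.6] len 90.0 perp spread [-6.5  6.4] ang 18.7 zmax 93.0
   plane [4.08044e+02 7.50000e-01 1.19000e-01] 66 2.2
```

```bash
cat >> h.py <<'E'
from scipy.spatial.transform import Rotation as Ro
def go(p,yaw):
    s=ctrl.sense();R=Ro.from_euler('xyz',s["eef_rot"]);T=Ro.from_euler('xyz',[np.pi,0,yaw])
    print((R.inv().apply(np.array(p)-s["tool_pos"])/10).round(2),(R.inv()*T).as_rotvec().round(3),s["tool_pos"].round(1),s["force"].round(1),s["time_s"])
E
python3 -c "
from h import *
go([545,-240,200],-3.117)"
```

```text
[-59.5  -64.95   2.7 ] [-0.001 -0.    -0.397] [227.5 581.6 226. ] [ 0.2 -0.6  1.3] 0.1
```

Emit:
{"fn": "arm_command", "kwargs": {"commands": [-59.5, -65, 2, 0, 0, -0.4, -59.5, -65, 2, 0, 0, -0.4, -59.5, -65, 2, 0, 0, -0.4, -59.5, -65, 2, 0, 0, -0.4, -59.5, -65, 2, 0, 0, -0.4], "claw": 255, "newtons": 20}}

```text
time_s: 0.52
tool_pos: [302.9, 385.6, 221.6]
eef_rot: [-3.141, -0.0, -3.112]
force: [0.7, 0.4, 0.5]
gripper_width: 63.1
grasp_force: 0.0
```

```bash
python3 -c "
from h import *
go([545,-240,200],-3.117)"
```

```text
[-22.35 -63.24   2.19] [-0.001 -0.     0.005] [302.9 385.6 221.6] [0.7 0.4 0.5] 0.5167
```

Emit:
{"fn": "arm_command", "kwargs": {"commands": [-5.5, -19, 0, 0, 0, 0, -5.5, -19, 0, 0, 0, 0, -5.5, -19, 0, 0, 0, 0, -5.5, -19, 0, 0, 0, 0, -5.5, -19, 0, 0, 0, 0]}}

```text
time_s: 0.93
tool_pos: [363.1, 195.7, 221.9]
eef_rot: [-3.141, -0.0, -3.117]
force: [0.5, 0.1, -0.5]
gripper_width: 29.4
grasp_force: 0.0
```

Emit:
{"fn": "arm_command", "kwargs": {"commands": [-5.5, -19, 0, 0, 0, 0, -5.5, -19, 0, 0, 0, 0, -5.5, -19, 0, 0, 0, 0, -5.5, -19, 0, 0, 0, 0, -5.5, -19, 0, 0, 0, 0]}}

```text
time_s: 1.35
tool_pos: [423.1, 7.4, 222.1]
eef_rot: [-3.141, 0.0, -3.117]
force: [1.2, -0.6, -0.5]
gripper_width: 1.1
grasp_force: 0.0
```

Emit:
{"fn": "arm_command", "kwargs": {"commands": [-5.5, -19, 0, 0, 0, 0, -5.5, -19, 0, 0, 0, 0, -5.5, -19, 0, 0, 0, 0, -5.5, -19, 0, 0, 0, 0, -5.5, -19, 0, 0, 0, 0]}}

```text
time_s: 1.77
tool_pos: [483.2, -181.2, 222.0]
eef_rot: [-3.14, 0.0, -3.116]
force: [1.0, 0.3, 0.8]
gripper_width: 0.1
grasp_force: 0.0
```

```bash
python3 -c "
from h import *
go([545,-240,200],-3.117)
p,d=capture('top');cv2.imwrite('pics/t2.png',p[:,:,::-1]) "
```

```text
[-6.03 -6.03  2.21] [-0.001  0.     0.001] [ 483.2 -181.2  222. ] [1.  0.3 0.8] 1.7667
```

Emit:
{"fn": "arm_command", "kwargs": {"commands": [-3, -3, 1, 0, 0, 0, -6, -6, 2, 0, 0, 0, -6, -6, 2, 0, 0, 0]}}

```text
time_s: 2.07
tool_pos: [547.2, -240.0, 199.5]
eef_rot: [-3.139, -0.001, -3.117]
force: [-0.5, -0.3, -0.2]
gripper_width: 0.5
grasp_force: 0.0
```

Emit:
{"fn": "arm_command", "kwargs": {"commands": [0, 0, 3, 0, 0, 0, 0.3, 0, 6, 0, 0, 0, 0.7, 0, 9, 0, 0, 0, 1, 0, 11.5, 0, 0, 0, 1, 0, 11.5, 0, 0, 0]}}

```text
time_s: 2.48
tool_pos: [530.9, -234.5, 82.2]
eef_rot: [3.139, -0.008, -3.115]
force: [-1.4, 0.7, -0.7]
gripper_width: 0.3
grasp_force: 0.0
```

```bash
python3 -c "
from h import *
go([535,-240,86],-3.117)
p,d=capture('side');cv2.imwrite('pics/s2.png',cv2.resize(p[200:360,270:470],(800,600))[:,:,::-1]) "
```

```text
[-0.4  -0.56 -0.39] [ 0.003 -0.008  0.002] [ 530.9 -234.5   82.2] [-1.4  0.7 -0.7] 2.4833
```

View pics/s2.png

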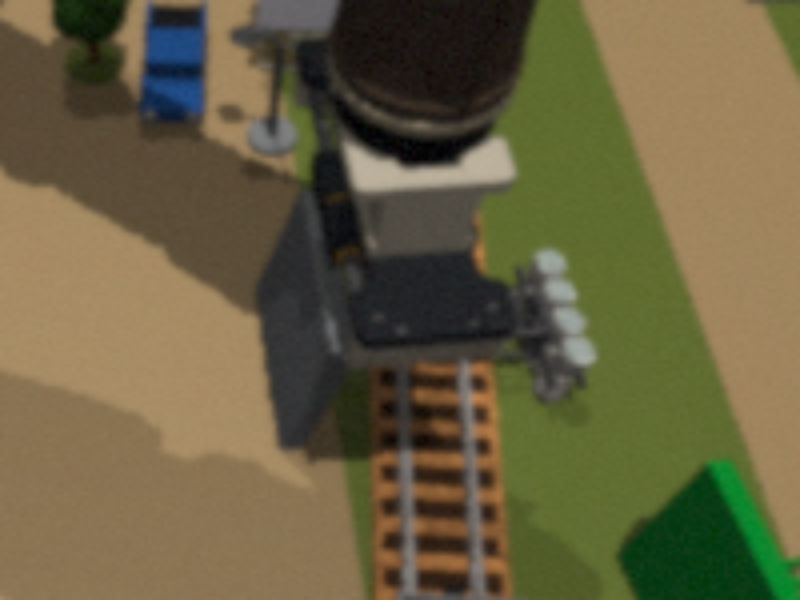

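Emit:
{"fn": "arm_command", "kwargs": {"commands": [0.5, 0, 0, 0, 0, 0, 1, 0, 0, 0, 0, 0, 1.5, 0, 0, 0, 0, 0, 2, 0, 0, 0, 0, 0, 2.5, 0, 0, 0, 0, 0]}}

```text
time_s: 2.95
tool_pos: [509.8, -237.1, 88.1]
eef_rot: [-3.141, 0.002, -3.114]
force: [0.9, 0.8, 0.2]
gripper_width: 0.5
grasp_force: 0.3
```

Emit:
{"fn": "arm_command", "kwargs": {"commands": [0.4, 0, 0, 0, 0, 0, 0.8, 0, 0, 0, 0, 0, 1.2, 0, 0, 0, 0, 0, 1.6, 0, 0, 0, 0, 0, 2, 0, 0, 0, 0, 0]}}

```text
time_s: 3.37
tool_pos: [489.5, -237.4, 87.0]
eef_rot: [-3.142, 0.0, -3.114]
force: [1.1, 0.3, 0.0]
gripper_width: 0.3
grasp_force: 0.4
```

```bash
python3 -c "
from h import *
go([445,-240,86],-3.117)
p,d=capture('side');C=cloud('side',d);q=C[235:330,310:362][d[235:330,310:362]>0];print('maxz',np.percentile(q[:,2],90))
cv2.imwrite('pics/s3.png',cv2.resize(p[200:360,270:470],(800,600))[:,:,::-1]) "
```

```text
[ 4.45 -0.14  0.1 ] [-0.     0.     0.003] [ 489.5 -237.4   87. ] [1.1 0.3 0. ] 3.3667
maxz 246.70151811099493
```

View pics/s3.png

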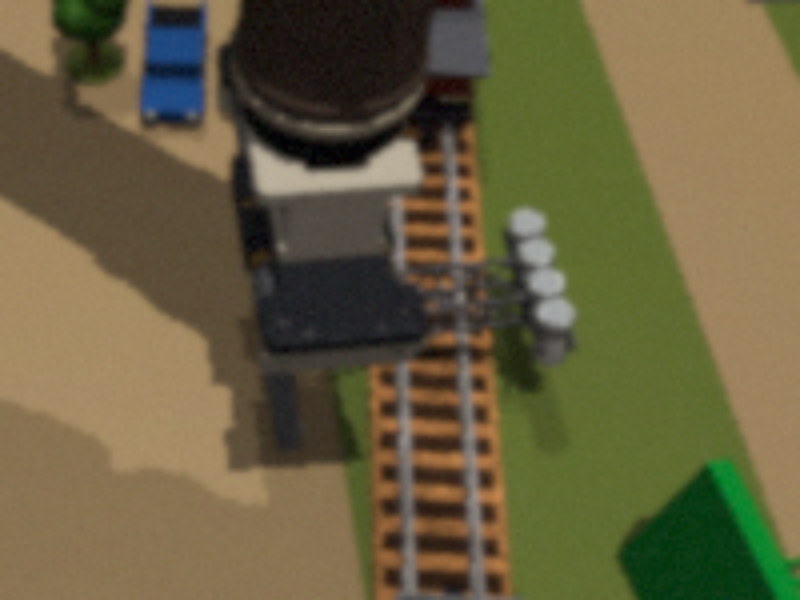

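Side view: the lamp head at (540,290) has lifted off and the base edge at (285,410) is near vertical. It's tipping as expected, so I carry on.

Emit:
{"fn": "arm_command", "kwargs": {"commands": [0.4, 0, 0, 0, 0, 0, 0.8, 0, 0, 0, 0, 0, 1.2, 0, 0, 0, 0, 0, 1.6, 0, 0, 0, 0, 0, 2, 0, 0, 0, 0, 0]}}

```text
time_s: 3.83
tool_pos: [469.1, -237.9, 86.9]
eef_rot: [3.141, -0.0, -3.115]
force: [0.1, -0.3, -0.1]
gripper_width: 0.4
grasp_force: 0.0
```

Emit:
{"fn": "arm_command", "kwargs": {"commands": [0.4, 0, 0, 0, 0, 0, 0.8, 0, 0, 0, 0, 0, 1.2, 0, 0, 0, 0, 0, 1.6, 0, 0, 0, 0, 0, 2, 0, 0, 0, 0, 0]}}

```text
time_s: 4.25
tool_pos: [448.8, -238.5, 86.9]
eef_rot: [3.141, -0.001, -3.115]
force: [-1.4, 0.4, 0.5]
gripper_width: 0.3
grasp_force: 0.6
```

Emit:
{"fn": "arm_command", "kwargs": {"commands": [0.2, 0, 0, 0, 0, 0, 0.4, 0, 0, 0, 0, 0, 0.6, 0, 0, 0, 0, 0, 0.6, 0, 0, 0, 0, 0, 0.6, 0, 0, 0, 0, 0]}}

```text
time_s: 4.67
tool_pos: [443.7, -238.6, 87.0]
eef_rot: [3.142, 0.0, -3.114]
force: [-1.3, 0.8, -0.5]
gripper_width: 0.2
grasp_force: 0.8
```

```bash
python3 -c "
from h import *
go([445,-240,86],-3.117)
p,d=capture('side')
cv2.imwrite('pics/s4.png',cv2.resize(p[200:360,270:470],(800,600))[:,:,::-1]) "
```

```text
[-0.13 -0.14  0.1 ] [0.    0.    0.003] [ 443.7 -238.6   87. ] [-1.3  0.8 -0.5] 4.6667
```

View pics/s4.png

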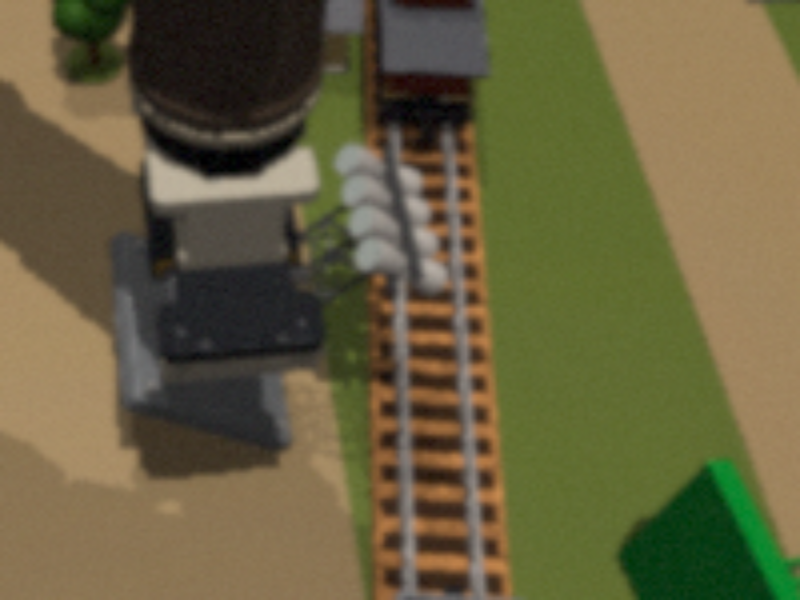

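Side view: the tower is past balance. The lamps at (390,220) are raised and the mast leans on the finger at about 1.3 N. Now I raise the finger, then let the mast follow it down.

Emit:
{"fn": "arm_command", "kwargs": {"commands": [0, 0, -0.4, 0, 0, 0, 0, 0, -0.8, 0, 0, 0, 0, 0, -1.2, 0, 0, 0, 0, 0, -1.6, 0, 0, 0, 0, 0, -2.1, 0, 0, 0]}}

```text
time_s: 5.13
tool_pos: [443.7, -238.6, 108.5]
eef_rot: [3.142, 0.0, -3.114]
force: [-1.7, -0.7, -0.2]
gripper_width: 0.2
grasp_force: 0.4
```

Emit:
{"fn": "arm_command", "kwargs": {"commands": [0, 0, -0.4, 0, 0, 0, 0, 0, -0.8, 0, 0, 0, 0, 0, -1.2, 0, 0, 0, 0, 0, -1.6, 0, 0, 0, 0, 0, -2.1, 0, 0, 0]}}

```text
time_s: 5.55
tool_pos: [443.6, -238.6, 129.3]
eef_rot: [3.141, -0.0, -3.114]
force: [-1.4, -0.1, -0.1]
gripper_width: 0.2
grasp_force: 0.5
```

Emit:
{"fn": "arm_command", "kwargs": {"commands": [0.3, 0, 0, 0, 0, 0, 0.6, 0, 0, 0, 0, 0, 0.9, 0, 0, 0, 0, 0, 1.2, 0, 0, 0, 0, 0, 1.5, 0, 0, 0, 0, 0]}}

```text
time_s: 5.97
tool_pos: [428.1, -239.0, 128.8]
eef_rot: [3.141, -0.0, -3.115]
force: [-0.4, 0.2, -0.8]
gripper_width: 0.2
grasp_force: 0.5
```

Emit:
{"fn": "arm_command", "kwargs": {"commands": [0.3, 0, 0, 0, 0, 0, 0.6, 0, 0, 0, 0, 0, 0.9, 0, 0, 0, 0, 0, 1.2, 0, 0, 0, 0, 0, 1.5, 0, 0, 0, 0, 0]}}

```text
time_s: 6.38
tool_pos: [413.4, -239.5, 129.0]
eef_rot: [3.142, 0.0, -3.114]
force: [-0.8, -0.0, -0.9]
gripper_width: 0.2
grasp_force: 0.5
```

Emit:
{"fn": "arm_command", "kwargs": {"commands": [0.3, 0, 0, 0, 0, 0, 0.6, 0, 0, 0, 0, 0, 0.9, 0, 0, 0, 0, 0, 1.2, 0, 0, 0, 0, 0, 1.5, 0, 0, 0, 0, 0]}}

```text
time_s: 6.8
tool_pos: [398.4, -239.9, 129.0]
eef_rot: [-3.142, 0.0, -3.114]
force: [-0.9, 0.4, -0.1]
gripper_width: 0.5
grasp_force: 0.5
```

Emit:
{"fn": "arm_command", "kwargs": {"commands": [0.3, 0, 0, 0, 0, 0, 0.6, 0, 0, 0, 0, 0, 0.9, 0, 0, 0, 0, 0, 1.2, 0, 0, 0, 0, 0, 1.5, 0, 0, 0, 0, 0]}}

```text
time_s: 7.22
tool_pos: [383.5, -240.3, 129.0]
eef_rot: [3.142, 0.0, -3.115]
force: [0.2, 0.6, 0.5]
gripper_width: 0.8
grasp_force: 0.0
```

```bash
python3 -c "
from h import *
go([370,-240,130],-3.117)
p,d=capture('side')
cv2.imwrite('pics/s5.png',cv2.resize(p[200:360,270:470],(800,600))[:,:,::-1]) "
```

```text
[ 1.34  0.06 -0.1 ] [0.    0.    0.002] [ 383.5 -240.3  129. ] [0.2 0.6 0.5] 7.2167
```

View pics/s5.png

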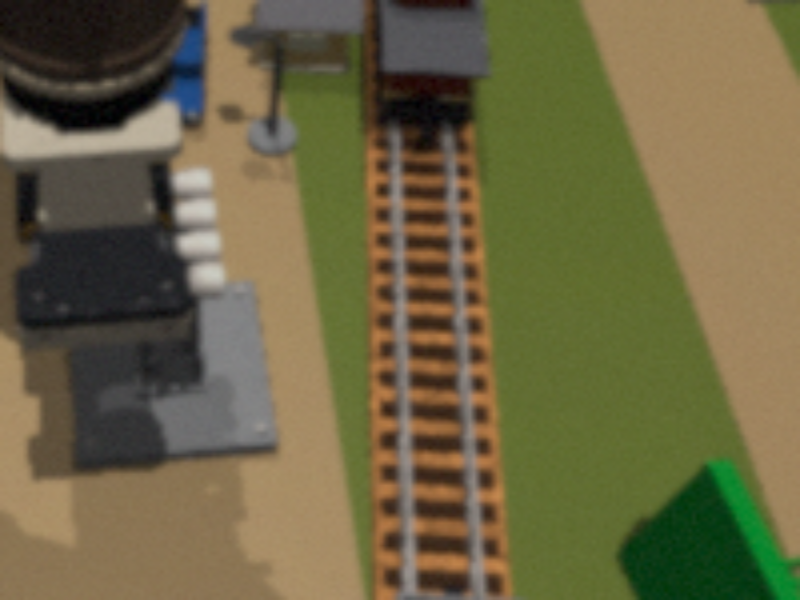

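Floodlight is standing flat with its base at (170,380), off the track. I back off and move to the signal.

Emit:
{"fn": "arm_command", "kwargs": {"commands": [1.2, 0, 0, 0, 0, 0, 2.4, 0, 0, 0, 0, 0, 2.4, 0, -3, 0, 0, 0, 2.4, 0, -6, 0, 0, 0, 2.4, 0, -9, 0, 0, 0]}}

```text
time_s: 7.68
tool_pos: [357.8, -241.0, 219.8]
eef_rot: [3.141, -0.001, -3.116]
force: [0.8, 0.2, 0.2]
gripper_width: 0.7
grasp_force: 0.0
```

```bash
python3 -c "
from h import *
go([610,228,200],2.822)"
```

```text
[-26.43  46.24   1.97] [ 0.    -0.001  0.345] [ 357.8 -241.   219.8] [0.8 0.2 0.2] 7.6833
```

Emit:
{"fn": "arm_command", "kwargs": {"commands": [0, 4, 0, 0, 0, 0, 0, 8, 0, 0, 0, 0, -1, 12, 0, 0, 0, 0, -3, 15.5, 0, 0, 0, 0, -5, 19, 0, 0, 0, 0]}}

```text
time_s: 8.1
tool_pos: [403.5, -48.3, 219.4]
eef_rot: [3.141, 0.001, -3.115]
force: [0.6, -1.0, 1.3]
gripper_width: 0.6
grasp_force: 0.0
```

Emit:
{"fn": "arm_command", "kwargs": {"commands": [-2.5, 3, 0, 0, 0, 0.07, -5, 6, 0, 0, 0, 0.14, -7.5, 9, 0, 0, 0, 0.21, -10, 12, 0, 0, 0, 0.28, -12, 15, 0, 0, 0, 0.345]}}

```text
time_s: 8.52
tool_pos: [521.3, 104.3, 219.0]
eef_rot: [3.142, 0.001, 2.82]
force: [0.3, 0.0, -0.1]
gripper_width: 0.8
grasp_force: 0.0
```

```bash
python3 -c "
from h import *
go([610,228,200],2.822)"
```

```text
[-4.5  14.54  1.91] [ 0.     0.001 -0.002] [521.3 104.3 219. ] [ 0.3  0.  -0.1] 8.5167
```

Emit:
{"fn": "arm_command", "kwargs": {"commands": [-1, 3.5, 0.5, 0, 0, 0, -2.2, 7, 1, 0, 0, 0, -3.4, 10.5, 1.5, 0, 0, 0, -4.5, 14.5, 2, 0, 0, 0, -4.5, 14.5, 2, 0, 0, 0]}}

```text
time_s: 8.93
tool_pos: [609.4, 234.6, 196.6]
eef_rot: [3.14, -0.002, 2.83]
force: [-2.3, 1.2, 0.0]
gripper_width: 0.4
grasp_force: 0.0
```

Emit:
{"fn": "arm_command", "kwargs": {"commands": [0, 0, 4, 0, 0, 0, 0, 0, 8, 0, 0, 0, 0, 0, 10, 0, 0, 0, 0, 0, 10, 0, 0, 0]}}

```text
time_s: 9.27
tool_pos: [604.7, 225.0, 94.0]
eef_rot: [-3.135, -0.006, 2.823]
force: [-0.3, -0.0, -0.2]
gripper_width: 0.0
grasp_force: 0.0
```

```bash
python3 -c "
from h import *
go([610,228,74],2.822)
p,d=capture('side')
cv2.imwrite('pics/s6.png',cv2.resize(p[80:240,270:470],(800,600))[:,:,::-1]) "
```

```text
[-0.42  0.46  1.99] [-0.006 -0.006  0.001] [604.7 225.   94. ] [-0.3 -0.  -0.2] 9.2667
```

View pics/s6.png

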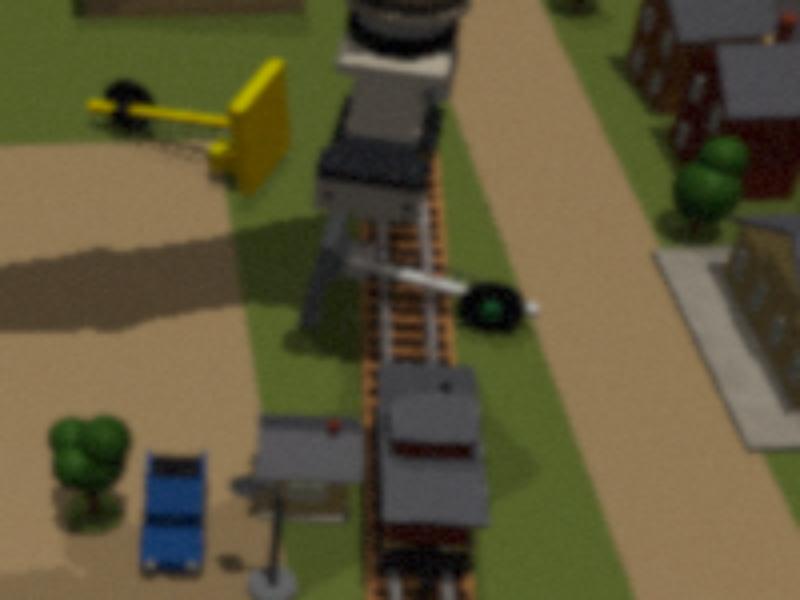

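Side view: the finger is behind the signal base at (320,260) and above the pole foot at (350,262); yellow look-alike is well clear. I lower the finger and push.

Emit:
{"fn": "arm_command", "kwargs": {"commands": [0, 0.2, 1, 0, 0, 0, 0, 0.2, 2, 0, 0, 0, 0, 0.2, 2, 0, 0, 0]}}

```text
time_s: 9.57
tool_pos: [608.9, 229.2, 78.5]
eef_rot: [3.142, -0.0, 2.824]
force: [-1.0, 0.3, 0.6]
gripper_width: 0.4
grasp_force: 0.0
```

Emit:
{"fn": "arm_command", "kwargs": {"commands": [0.4, 0, 0, 0, 0, 0, 0.8, 0, 0, 0, 0, 0, 1.2, 0, 0, 0, 0, 0, 1.6, 0, 0, 0, 0, 0, 2, 0, 0, 0, 0, 0]}}

```text
time_s: 9.98
tool_pos: [589.9, 235.7, 79.6]
eef_rot: [3.141, 0.001, 2.824]
force: [0.5, -0.3, 0.5]
gripper_width: 0.5
grasp_force: 0.2
```

Emit:
{"fn": "arm_command", "kwargs": {"commands": [0.4, 0, 0, 0, 0, 0, 0.8, 0, 0, 0, 0, 0, 1.2, 0, 0, 0, 0, 0, 1.6, 0, 0, 0, 0, 0, 2, 0, 0, 0, 0, 0]}}

```text
time_s: 10.4
tool_pos: [570.8, 241.8, 79.0]
eef_rot: [3.141, 0.0, 2.824]
force: [0.6, 0.1, 1.1]
gripper_width: 0.4
grasp_force: 0.3
```

Emit:
{"fn": "arm_command", "kwargs": {"commands": [0.4, 0, 0, 0, 0, 0, 0.8, 0, 0, 0, 0, 0, 1.2, 0, 0, 0, 0, 0, 1.6, 0, 0, 0, 0, 0, 2, 0, 0, 0, 0, 0]}}

```text
time_s: 10.82
tool_pos: [551.6, 248.0, 78.9]
eef_rot: [-3.141, -0.0, 2.824]
force: [0.5, 0.2, -0.2]
gripper_width: 0.8
grasp_force: 0.0
```

```bash
python3 -c "
from h import *
m=np.array([.949,-.314]);q=np.array([580,238])-53*m;go([*q,74],2.822)
p,d=capture('side')
cv2.imwrite('pics/s7.png',cv2.resize(p[80:240,270:470],(800,600))[:,:,::-1]) "
```

```text
[ 2.29 -0.05  0.49] [-0.    -0.     0.002] [551.6 248.   78.9] [ 0.5  0.2 -0.2] 10.8167
```

View pics/s7.png

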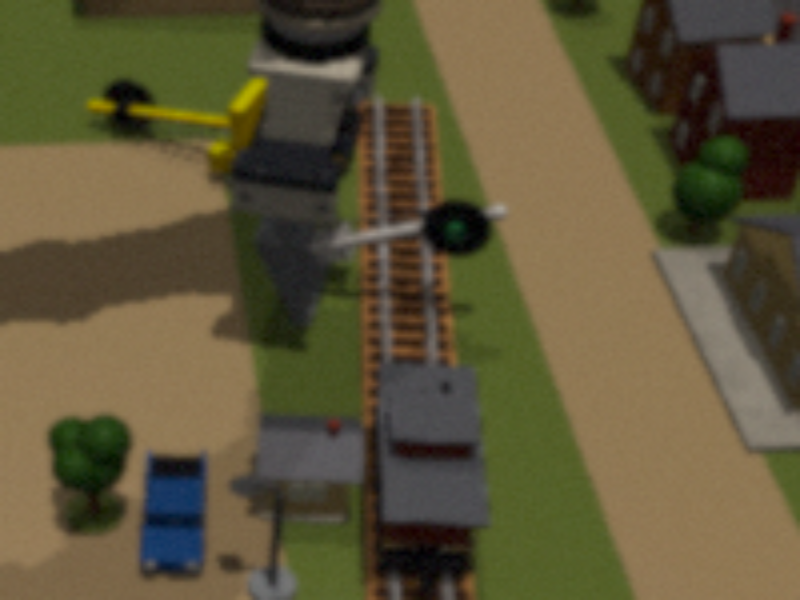

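Side view: the pole and disc at (455,230) are rising well. I continue past balance, then raise and follow as before.

Emit:
{"fn": "arm_command", "kwargs": {"commands": [0.4, 0, 0.1, 0, 0, 0, 0.8, 0, 0.2, 0, 0, 0, 1.2, 0, 0.3, 0, 0, 0, 1.6, 0, 0.4, 0, 0, 0, 2, 0, 0.4, 0, 0, 0]}}

```text
time_s: 11.28
tool_pos: [532.5, 254.3, 74.7]
eef_rot: [-3.141, -0.0, 2.824]
force: [-0.6, -0.1, 0.8]
gripper_width: 0.3
grasp_force: 0.3
```

Emit:
{"fn": "arm_command", "kwargs": {"commands": [0.3, 0, 0, 0, 0, 0, 0.5, 0, 0, 0, 0, 0, 0.5, 0, 0, 0, 0, 0, 0.5, 0, 0, 0, 0, 0]}}

```text
time_s: 11.62
tool_pos: [528.3, 255.8, 75.0]
eef_rot: [3.142, -0.0, 2.824]
force: [-0.6, 0.5, -1.8]
gripper_width: 0.5
grasp_force: 0.3
```

```bash
python3 -c "
from h import *
m=np.array([.949,-.314]);q=np.array([580,238])-53*m;go([*q,74],2.822)
p,d=capture('side')
cv2.imwrite('pics/s8.png',cv2.resize(p[80:240,270:470],(800,600))[:,:,::-1]) "
```

```text
[-0.16 -0.06  0.1 ] [ 0.    -0.     0.002] [528.3 255.8  75. ] [-0.6  0.5 -1.8] 11.6167
```

View pics/s8.png

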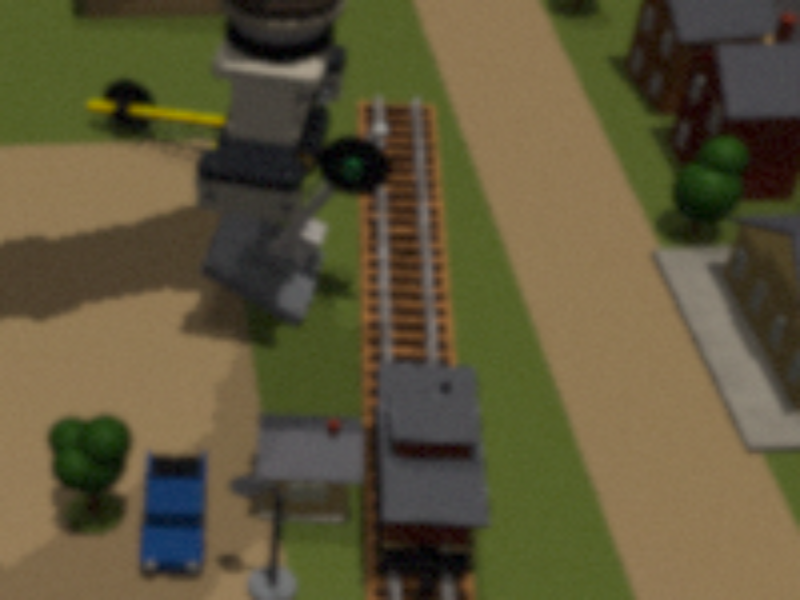

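Side view: the signal is past balance, with the disc at (355,165) and the pole resting on the finger. So the gripper body stays clear of the pole top, I tilt the tool back about the tip, then let the pole follow the finger.

Emit:
{"fn": "arm_command", "kwargs": {"commands": [0, 0, -0.2, 0, -0.1, 0, 0, 0, -0.4, 0, -0.2, 0, 0, 0, -0.6, 0, -0.3, 0, 0, 0, -0.8, 0, -0.4, 0, 0, 0, -1, 0, -0.5, 0]}}

```text
time_s: 12.08
tool_pos: [529.0, 255.3, 83.3]
eef_rot: [-3.141, 0.461, 2.822]
force: [-0.1, 0.2, -2.8]
gripper_width: 0.3
grasp_force: 0.4
```

```bash
python3 -c "
from h import *
s=ctrl.sense();print(s['tool_pos'],s['eef_rot'],s['force'],s['q'].round(2));print(Ro.from_euler('xyz',s['eef_rot']).as_matrix().round(2))
R=Ro.from_euler('xyz',s['eef_rot']).inv();print(R.apply([-.949,.314,0]),R.apply([0,0,1]))"
```

```text
[528.9721493  255.26037275  83.34085827] [-3.14061352  0.46074536  2.82215384] [-0.11538253  0.17147785 -2.76230757] [-1.28  0.53  0.65  2.14  0.27  0.34  0.28]
[[-0.85  0.31  0.42]
 [ 0.28  0.95 -0.14]
 [-0.44 -0.   -0.9 ]]
[ 8.95361640e-01 -3.37941782e-04 -4.44437195e-01] [-4.44615864e-01 -8.77027858e-04 -8.95720919e-01]
```

Emit:
{"fn": "arm_command", "kwargs": {"commands": [0.18, 0, -0.31, 0, 0, 0, 0.36, 0, -0.62, 0, 0, 0, 0.54, 0, -0.93, 0, 0, 0, 0.72, 0, -1.24, 0, 0, 0, 0.9, 0, -1.55, 0, 0, 0]}}

```text
time_s: 12.5
tool_pos: [515.9, 258.0, 92.9]
eef_rot: [-3.138, 0.457, 2.819]
force: [-0.1, -0.2, -0.9]
gripper_width: 0.3
grasp_force: 0.5
```

Emit:
{"fn": "arm_command", "kwargs": {"commands": [0.27, 0, -0.13, 0, 0, 0, 0.54, 0, -0.27, 0, 0, 0, 0.81, 0, -0.4, 0, 0, 0, 1.08, 0, -0.54, 0, 0, 0, 1.35, 0, -0.67, 0, 0, 0]}}

```text
time_s: 12.92
tool_pos: [500.4, 263.7, 92.3]
eef_rot: [-3.137, 0.458, 2.823]
force: [-1.3, 0.2, -0.3]
gripper_width: 0.4
grasp_force: 0.0
```

Emit:
{"fn": "arm_command", "kwargs": {"commands": [0.27, 0, -0.13, 0, 0, 0, 0.54, 0, -0.27, 0, 0, 0, 0.81, 0, -0.4, 0, 0, 0, 1.08, 0, -0.54, 0, 0, 0, 1.35, 0, -0.67, 0, 0, 0]}}

```text
time_s: 13.33
tool_pos: [485.9, 268.8, 92.3]
eef_rot: [-3.137, 0.458, 2.823]
force: [-0.6, -0.2, -0.3]
gripper_width: 0.3
grasp_force: 0.0
```

Emit:
{"fn": "arm_command", "kwargs": {"commands": [0.27, 0, -0.13, 0, 0, 0, 0.54, 0, -0.27, 0, 0, 0, 0.81, 0, -0.4, 0, 0, 0, 1.08, 0, -0.54, 0, 0, 0, 1.35, 0, -0.67, 0, 0, 0]}}

```text
time_s: 13.75
tool_pos: [471.6, 273.5, 92.4]
eef_rot: [-3.137, 0.458, 2.823]
force: [-0.7, 0.0, 0.6]
gripper_width: 0.6
grasp_force: 0.0
```

```bash
python3 -c "
from h import *
print(ctrl.sense()['q'].round(2))
p,d=capture('side')
cv2.imwrite('pics/s9.png',cv2.resize(p[80:360,240:520],(600,600))[:,:,::-1]) "
```

```text
[-1.46  0.49  0.72  2.21  0.28  0.38  0.18]
```

View pics/s9.png

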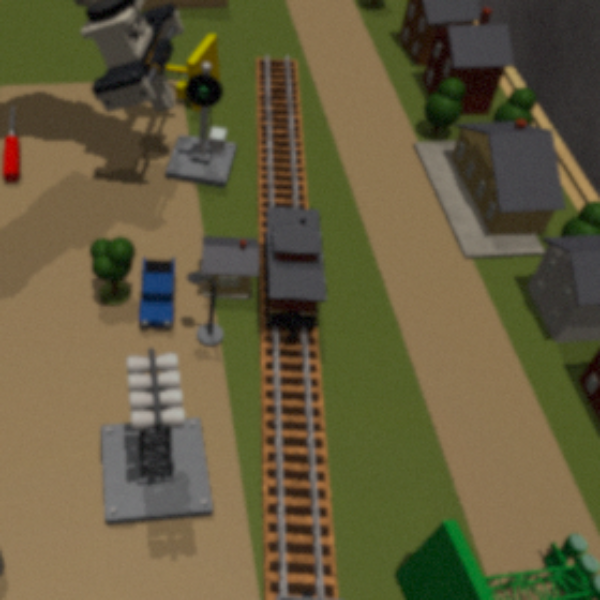

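Both stand upright and flat: floodlight base at (157,470), signal base at (202,160). The track and bystanders are clear. I retract and check numerically.

Emit:
{"fn": "arm_command", "kwargs": {"commands": [0.9, 0, -0.5, 0, 0, 0, 1.3, 0, -1.8, 0, 0, 0, 0.5, 0, -3.5, 0, 0, 0, 0, 0, -5, 0, 0, 0, -0.6, 0, -6.5, 0, 0, 0]}}

```text
time_s: 14.22
tool_pos: [449.5, 280.9, 153.9]
eef_rot: [-3.136, 0.457, 2.823]
force: [-0.4, -0.4, -0.3]
gripper_width: 0.5
grasp_force: 0.0
```

Emit:
{"fn": "arm_command", "kwargs": {"commands": [0, 0, 0, 0, 0, 0, 0, 0, 0, 0, 0, 0, 0, 0, 0, 0, 0, 0, 0, 0, 0, 0, 0, 0, 0, 0, 0, 0, 0, 0]}}

```text
time_s: 14.63
tool_pos: [449.6, 280.5, 152.6]
eef_rot: [-3.135, 0.457, 2.823]
force: [0.8, -0.1, -0.9]
gripper_width: 0.1
grasp_force: 0.0
```

```bash
python3 -c "
from h import *
s=ctrl.sense();print(s['tool_pos'],s['force'])
p,d=capture('side');C=cloud('side',d)
for n,x0,x1,y0,y1 in(('fl',350,490,-310,-170),('sig',465,600,190,310)):
    m=(d>0)&(C[...,0]>x0)&(C[...,0]<x1)&(C[...,1]>y0)&(C[...,1]<y1)
    b=C[m&(C[...,2]>9)&(C[...,2]<19)];h=C[m&(C[...,2]>120)&(C[...,2]<185)]
    print(n,b.min(0).round(),b.max(0).round(),'head',h.mean(0).round(),h[:,2].max().round())
print(ctrl.close_job())"
```

```text
[449.61001742 280.48431822 152.63740913] [ 0.84161912 -0.12417475 -0.89303929]
fl [ 363. -298.    9.] [ 474. -186.   19.] head [ 419. -246.  160.] 167.0
sig [467. 200.   9.] [579. 308.  19.] head [519. 244. 147.] 178.0
the job is handed in; nothing more can be done
None
```

I pushed the floodlight and then the signal gently back up; both stand flat on their bases beside a clear track, and I handed the job in at about 14.7 s; I viewed 11 pictures, one over the limit of 10.

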